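# Load a mounted specimen under the microscope and take its picture from the key pad

### The arm

A 6-joint arm with a two-finger parallel gripper is mounted at the origin on the work surface. World frame = base frame: x ahead of the robot, y to its left, z up, the work surface at z = 0. Lengths are in m, angles in rad, forces in N, time in s.
With the tool pointing down it reaches from about 0.35 to 0.975 m from the base axis. Payload 17.4 kg.
Tool frame: the origin (TCP) lies on the mounting face of the last link; the fingertips stand 173 mm ahead of it and the grasp point (between the pads) lies 155 mm ahead of it (arm.nose_length is the distance from the TCP to the fingertips, in m); z points along the fingers, x is the direction in which the jaws open and shut, and the axes are right-handed (so a half turn about z gives the same grasp; the last joint's range is limited). The gripper opens to 85 mm and grips with 20 to 120 N. Pads are 22 mm wide; open, the fingers measure 114 mm over their backs; the gripper's body (76 mm by 85 mm) begins 54 mm behind the grasp point. The pads swing forward as they close: fully open they stand 13 mm farther back than shut.
Start: joints at [-1.366, 0.116, 1.442, -0, 1.584, -0.038], TCP at [0.162, -0.655, 0.405] pointing down, gripper open.
Joint ranges: [-2.83, 2.83], [-0.83, 2.19], [0.07, 2.5], [-1.14, 4.28], [0.01, 3], [-2.97, 2.97]. Speed limits (rad/s): [1.89, 1.89, 2.22, 3.14, 3.14, 3.14].

### API

Orientations are given as a rotation vector (axis times angle).
In Python, from plant import arm, vision, order gives the robot as it stands. The module is installed in compiled form; this text tells all that it offers.
- The arm moves only by the tool servo_tool, never from a script. Its argument "increments" is one flat list of numbers, 6 for each row, row after row: the shift along the tool's x, y, z in m, then the turn, a rotation vector about the tool's x, y, z in rad. In form: [x, y, z, rx, ry, rz, x, y, z, rx, ry, rz, ...]. A call has 1 to 5 rows; each row is the pose to reach, as a shift and turn from the pose commanded when the call began, along the tool's axes at that moment; what a row does not reach only later rows make up. A row lasts 1/10 s, in which the tool goes at most 50 mm and 8.59 degrees, less where a joint would pass 70% of its speed; a pose out of reach is approached as far as the arm can. A call with a gripper value outside its range is refused whole. "jaw" is the finger opening in m, from 0 to 0.0854, set as the call begins (left out, the last holds). The fingers move at their own pace and stop on an object; "force" is the grip in N (left out, the last holds). Time passes only in rows, so rows that repeat a pose let the fingers close. It gives the time, the measured TCP pose, the force and the opening at its end, in the units of the state.
- arm.get_state(): the state, without advancing time (a new reading comes with each control period).
- vision.snapshot(name): name is "side" or "top"; returns the picture (480x640x3 uint8, blue, green, red); there is no depth.
- vision.get_calibration(name): a dict with "vertical_fov" (degrees; the focal length in pixels is half the picture's height over the tangent of half this angle, whatever the lens; pixels are square), "cx", "cy" (the principal point, pixels), "rvec" (rotation vector, rad) and "tvec" (3), from world to camera coordinates, as OpenCV has them. Camera axes: x right, y down, z forward; pixel columns grow to the right and rows downward; lengths in m; the calibration is good to about 2 mm. A picture is of the moment at which its call begins. get_calibration takes no time and is no camera call.
- order.job_done(): hands the job in, once; it reports no verdict.
The state is a dict: "time": time; "q": joint angles; "qd": joint speeds; "joint_efforts": joint torques, N m; "tool_pos": TCP position; "orientation": TCP orientation; "contact_force": force on the tool from outside, world axes, zero at the start; "moment": the same for the moment, N m; "opening": opening from 0.0 (shut) to 1.0 (fully open).
Only numpy, scipy, OpenCV 4.12 (cv2) and the standard library are available. Lean on these libraries where they do the work, as an engineer would, in place of code of your own. Each camera call takes 0.05 s, during which the arm holds its last target. There are 200 camera calls.

### The job

Set the black specimen puck (the one with the bright square of metal) upright in the ring on the microscope's sliding stage, lowering it in rather than dropping it, then slide the stage by its red post fully home under the lens. Once it is home, take the picture on the key pad: press the amber key, then the blue, then the green, one at a time, each right down and let back up before the next, without pressing any key earlier and without ever pressing the red key. Leave the puck seated, the stage home and everything else on the bench where it was.

Things in the scene. Friction and masses are not known exactly. Their poses are not given: they have to be found in the camera images.
- puck_black: black resin puck 40 mm across and 22 mm high, an 18 mm bright square of metal in its top; loose, 50 g; origin at the centre of its underside, z up. It starts on the grey mat among two like pucks at 70 mm spacing
- nest (a point): centre of the floor inside the shallow aluminium ring on the sliding stage, where the puck's underside goes; 34 mm above the bench. The ring is 46 mm across inside, 54 mm outside, 5 mm high. The point moves with the stage; its z is up and the stage slides home along its -y
- post_top (a point): centre of the top of the red upright post on the stage, by which the stage is slid: 16 mm across, top 77 mm above the bench, free for its top 45 mm; it stands 160 mm from the nest along the nest's +y and moves with the stage
- carriage (a joint): stage travel in m: 0 fully drawn out, 0.18 fully home against its stop under the lens (home counts beyond 0.174). It grows as the stage moves along the nest's -y; it stays where it is left, about 2 N of drag
- microscope: fixed boom-stand microscope; its cream base spans its x +-85 mm, y -270 to 210 mm, 18 mm high; origin on the bench. Stage slides along its -y at x = 0. Lens barrel over its (0, -140 mm): radius 28 mm from 135 to 200 mm above the bench, 42 mm from there to 450 mm; eyepieces lean to +x. Column, radius 16 mm, at (0, -235 mm), 460 mm tall, with an arm to the barrel at 300 mm
- keypad: fixed cream key pad 135 x 135 mm, 22 mm high, carrying four keys in a square at 58 mm spacing; origin at the centre of its underside; which colour sits where varies
- key_amber_top (a point): the amber (orange) round key (lamp), 24 mm across; point at the centre of its top face, 39 mm above the bench with the key up (the point moves with the key). It stands 5 mm proud of its round black collar (40 mm across, 34 mm above the bench) and goes 5 mm straight down, fully down at 4 N, springing back up when let go
- key_blue_top (a point): the blue round key (take picture), 24 mm across; point at the centre of its top face, 39 mm above the bench with the key up (the point moves with the key). It stands 5 mm proud of its round black collar (40 mm across, 34 mm above the bench) and goes 5 mm straight down, fully down at 4 N, springing back up when let go
- key_green_top (a point): the green round key (save), 24 mm across; point at the centre of its top face, 39 mm above the bench with the key up (the point moves with the key). It stands 5 mm proud of its round black collar (40 mm across, 34 mm above the bench) and goes 5 mm straight down, fully down at 4 N, springing back up when let go
- key_red_top (a point): the red round key (delete: not to be pressed), 24 mm across; point at the centre of its top face, 39 mm above the bench with the key up (the point moves with the key). It stands 5 mm proud of its round black collar (40 mm across, 34 mm above the bench) and goes 5 mm straight down, fully down at 4 N, springing back up when let go
- key_amber (a joint): travel of the amber key, m: 0 up, 0.005 fully down; it counts as pressed beyond 0.0035
- key_blue (a joint): travel of the blue key, m: 0 up, 0.005 fully down; it counts as pressed beyond 0.0035
- key_green (a joint): travel of the green key, m: 0 up, 0.005 fully down; it counts as pressed beyond 0.0035
- key_red (a joint): travel of the red key, m: 0 up, 0.005 fully down; it counts as pressed beyond 0.0035
- puck_green: bystander: green resin puck with a copper disc, 40 mm across, 22 mm high, on the mat; origin under its centre
- puck_red: bystander: red resin puck with a brass bar, 40 mm across, 22 mm high, on the mat; origin under its centre
- mat: fixed grey mat 220 x 72 mm, 4 mm thick, its length along its x, carrying the three pucks; origin under its centre
- dish: bystander: open glass dish 90 mm across, 16 mm high; origin under its centre
- vial: bystander: small capped vial 28 mm across, 50 mm high; origin under its centre
- tweezers: bystander: flat steel tweezers lying along their x, 130 mm long, 6 mm high; origin near the middle of the underside
- slide_box: bystander: blue slide box 85 x 40 x 30 mm; origin under its centre
Not all that is in view belongs to the job. What is shaped like the puck_black but pink is not meant.

How it is judged:
On the way, in this order (a step that is already met when the one before it is completed fails the run):
1. the black puck sits upright in the ring, let go (horizontal distance between puck_black and nest below 0.006 m and z of puck_black in the frame of nest between -0.003 and 0.003 m and angle between puck_black's own z axis and vertical below 0.1 rad and contact force between the fingers and puck_black below 0.1 N and value of joint carriage below 0.15 m), for 0.2 s.
2. the stage is fully home with the puck still seated (horizontal distance between puck_black and nest below 0.006 m and z of puck_black in the frame of nest between -0.003 and 0.003 m and angle between puck_black's own z axis and vertical below 0.1 rad and value of joint carriage above 0.174 m), for 0.1 s.
3. amber key down, alone (all of step 2 and value of joint key_amber above 0.0035 m and value of joint each of key_blue, key_green, key_red below 0.0015 m), for 0.04 s.
4. all keys back up (value of joint each of key_amber, key_blue, key_green, key_red below 0.001 m), for 0.04 s.
5. blue key down, alone (all of step 2 and value of joint key_blue above 0.0035 m and value of joint each of key_amber, key_green, key_red below 0.0015 m), for 0.04 s.
6. all keys back up (all of step 4), for 0.04 s.
7. green key down, alone (all of step 2 and value of joint key_green above 0.0035 m and value of joint each of key_amber, key_blue, key_red below 0.0015 m), for 0.04 s.
At the end, for the whole second after the job is handed in: the black puck rests upright in the ring (within 6 mm of its centre, underside within 3 mm of the floor, tilt under 0.1 rad), the stage is home (beyond 0.174 m), all keys are up (under 1 mm), after amber, blue and green were pressed in that order (all of step 2 and all of step 6 and linear speed of puck_black below 0.01 m/s); the robot touches nothing.
It fails at once if a key pressed while the puck is not seated in the ring or the stage is not home (value of joint any of key_amber, key_blue, key_green, key_red above 0.003 m and not ((horizontal distance between puck_black and nest below 0.006 m and z of puck_black in the frame of nest between -0.003 and 0.003 m and angle between puck_black's own z axis and vertical below 0.1 rad) and value of joint carriage above 0.174 m)).
It fails at once if the red key pressed (value of joint key_red above 0.003 m).
It fails at once if two keys down together (value of joint each of key_amber, key_blue above 0.002 m or value of joint each of key_amber, key_green above 0.002 m or value of joint each of key_amber, key_red above 0.002 m or value of joint each of key_blue, key_green above 0.002 m or value of joint each of key_blue, key_red above 0.002 m or value of joint each of key_green, key_red above 0.002 m).
It fails at once if the black puck let go more than about 12 mm above the floor of the ring (horizontal distance between puck_black and nest below 0.03 m and z of puck_black in the frame of nest above 0.012 m and contact force between the fingers and puck_black below 0.02 N).
It fails at once if another thing on the bench (puck, dish, vial, tweezers, slide box) shifted more than 30 mm (distance of any of puck_green, puck_red, dish, vial, tweezers, slide_box from where it was at the start of the episode above 0.03 m).
It also fails if it takes over 61 s, if anything falls off the work surface, if the arm or the gripper's body presses on something with over 40 N, if the wrist force passes 120 N, or if a joint passes its speed limit or range.

## Working session

There is one attempt and no reset: what is moved stays moved. The work goes in short steps, Python scripts to look and compute and a tool call to move; the robot and the scene stay as the last step left them, time stands still between calls to the robot, and variables do not carry over. Pictures are saved under pics/ and viewed, about 8 in all and at most 12, crops included, and the job is handed in when it is done.

Besides the shell and the picture viewer there is one more tool, called after "Call:" as name(argument=value, ...) on one line, values as JSON. servo_tool: Moves the arm, as the interface text tells. Its arguments: {"type":"object","properties":{"increments":{"type":"array"},"jaw":{"type":"number"},"force":{"type":"number"}},"required":["increments"]}

```bash
mkdir -p pics
cat > h.py <<'E'
import numpy as np,cv2
from plant import arm,vision,order
def cal(n):
    c=vision.get_calibration(n);f=240/np.tan(np.radians(c["vertical_fov"])/2)
    R=cv2.Rodrigues(np.array(c["rvec"],float))[0];t=np.array(c["tvec"],float).ravel()
    return c,f,R,t
def ray(n,u,v,z):
    c,f,R,t=cal(n);o=-R.T@t;d=R.T@np.array([(u-c["cx"])/f,(v-c["cy"])/f,1]);return o+d*(z-o[2])/d[2]
def proj(n,p):
    c,f,R,t=cal(n);q=R@np.array(p,float)+t;return q[0]/q[2]*f+c["cx"],q[1]/q[2]*f+c["cy"]
def snap(n,name):
    im=vision.snapshot(n);cv2.imwrite("pics/%s.png"%name,im);return im
E
python3 - <<'E'
from h import *
for n in("top","side"):
    snap(n,n+"0");c,f,R,t=cal(n);print(n,c,f,-R.T@t)
s=arm.get_state();print(s)
print(arm.nose_length)
E
```

```text
top {'vertical_fov': 53.21927847310367, 'cx': 326.4856697551468, 'cy': 242.14931058768042, 'rvec': array([ 2.12128271, -2.17490754,  0.10774883]), 'tvec': array([0.13008346, 0.53691228, 1.05639372])} 479.06760087964363 [0.40706255 0.09463742 1.11647124]
side {'vertical_fov': 44.122803128361554, 'cx': 324.22549502475476, 'cy': 244.9615341662906, 'rvec': array([ 0.25802747, -2.88512748,  1.02406642]), 'tvec': array([0.53267134, 0.05828568, 1.06035323])} 592.1928836913817 [0.40352632 0.70851728 0.86409184]
{'time': 0.1, 'q': array([-1.36581039e+00,  1.16451784e-01,  1.44219646e+00, -5.12009751e-06,
        1.58402114e+00, -3.77825536e-02]), 'qd': array([ 0.00061837, -0.00076428, -0.00255263, -0.00027741,  0.00045124,
       -0.00080486]), 'joint_efforts': array([ 8.97912960e-04, -7.33669496e+01, -6.33789396e+01, -6.78634501e-05,
        5.28821169e-03,  3.43174875e-06]), 'tool_pos': array([ 0.16226837, -0.65521726,  0.40402786]), 'orientation': array([-2.47353773e+00,  1.93568366e+00,  1.29654207e-03]), 'contact_force': array([0.71822347, 0.10555428, 0.37330181]), 'moment': array([ 0.0128174 , -0.0107586 ,  0.02399065]), 'opening': 0.99699707635479}
0.1734
```

View pics/top0.png

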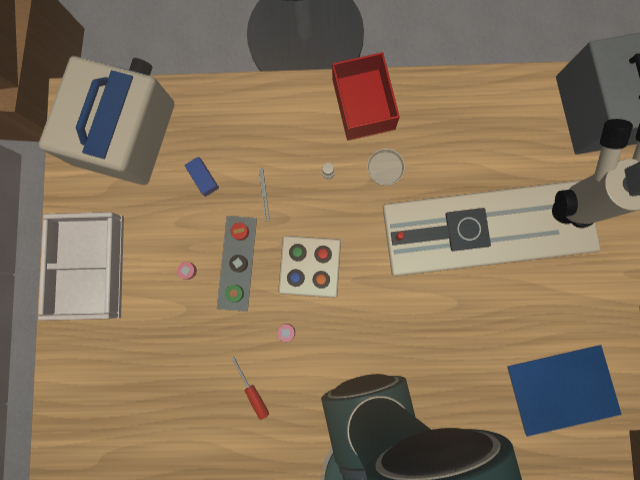

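View pics/side0.png

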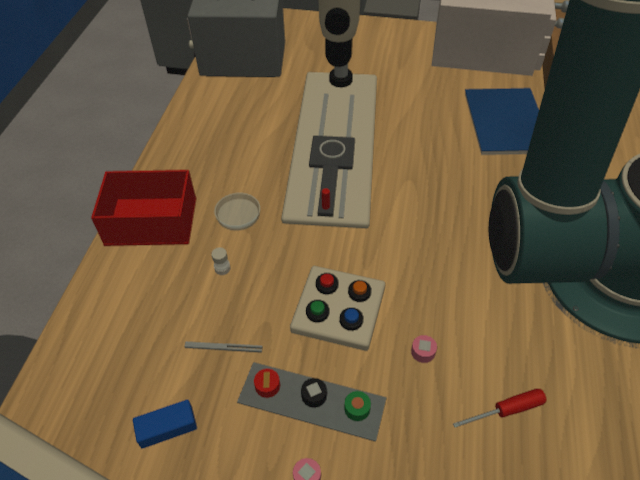

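The top view shows the black puck with its bright square at top (238,264) / side (314,391). Look-alikes are the red puck (239,231), the green puck (234,293), and pink pucks at (186,270) and (286,332). I choose the black one in the middle of the mat. The ring is at (469,229), the post at (400,236), and the keys are green (297,252), red (322,254), blue (295,278) and amber (320,280).

```bash
cat > m.py <<'E'
from h import *
def blob(n,im,u,v,r,kind):
    w=im[v-r:v+r+1,u-r:u+r+1];h=cv2.cvtColor(w,cv2.COLOR_BGR2HSV);H,S,V=cv2.split(h)
    m={"red":((H<5)|(H>172))&(S>140)&(V>70),"orange":(H>=5)&(H<20)&(S>170)&(V>110),"green":(H>45)&(H<85)&(S>90),"blue":(H>100)&(H<130)&(S>120)&(V>60),
       "bright":(S<60)&(V>130),"dark":(V<70)}[kind].astype(np.uint8)
    k,l,st,c=cv2.connectedComponentsWithStats(m)
    i=1+np.argmax(st[1:,4]);return c[i]+[u-r,v-r],st[i,4]
E
python3 - <<'E'
from m import *
T=vision.snapshot("top");S=vision.snapshot("side")
for nm,k,z,a,b,r in [("puck","bright",.026,(238,264),(314,391),12),("redp","red",.026,(239,231),(267,382),16),("greenp","green",.026,(234,293),(357,405),16),
 ("amber","orange",.039,(320,280),(360,289),11),("blue","blue",.039,(295,278),(351,317),11),("green","green",.039,(297,252),(317,309),11),("red","red",.039,(322,254),(327,281),11),
 ("post","red",.077,(400,236),(326,192),10),("ring","bright",.039,(469,229),(332,149),16)]:
    for n,im,p in(("top",T,a),("side",S,b)):
        c,A=blob(n,im,p[0],p[1],r,k);print(nm,n,c.round(1),A,ray(n,*c,z).round(4))
o=np.hstack([cv2.resize(T[215:315,215:345],None,fx=4,fy=4,interpolation=2)[:400],cv2.resize(T[180:280,380:500],None,fx=4,fy=4)[:, :280]])
o=cv2.resize(np.vstack([cv2.resize(T[210:310,215:345],(400,300)),cv2.resize(T[180:280,380:510],(400,300))]),None,fx=1,fy=1)
o2=np.vstack([cv2.resize(S[350:450,240:370],(400,300)),cv2.resize(S[125:225,270:400],(400,300))])
cv2.imwrite("pics/crop.png",np.hstack([o,o2]))
E
```

```text
puck top [237.2 262.9] 54 [0.4986 0.3224 0.026 ]
puck side [313.8 388.6] 55 [0.4988 0.3195 0.026 ]
redp top [238.6 230.9] 152 [0.5725 0.3193 0.026 ]
redp side [266.8 383.2] 470 [0.5715 0.3235 0.026 ]
greenp top [233.7 292.8] 152 [0.4305 0.3307 0.026 ]
greenp side [357.  406.3] 500 [0.4299 0.336  0.026 ]Traceback (most recent call last):
  File "<stdin>", line 7, in <module>
  File "m.py", line 7, in blob
    i=1+np.argmax(st[1:,4]);return c[i]+[u-r,v-r],st[i,4]
        ~~~~~~~~~^^^^^^^^^^
    return _wrapfunc(a, 'argmax', axis=axis, out=out, **kwds)
    return bound(*args, **kwds)
ValueError: attempt to get argmax of an empty sequence
```

```bash
sed -i 's/(S>170)&(V>110)/(S>130)\&(V>90)/; s/"dark"/"grey":(S<70)\&(V>95),"dark"/' m.py
python3 - <<'E'
from m import *
T=cv2.imread("pics/top0.png");S=cv2.imread("pics/side0.png")
for nm,k,z,a,b,r in [("amber","orange",.039,(320,280),(360,289),9),("blue","blue",.039,(295,278),(351,317),9),("green","green",.039,(297,252),(317,309),9),("red","red",.039,(322,254),(327,281),9),
 ("post","red",.077,(400,236),(326,192),10),("ring","grey",.039,(469,229),(332,149),15)]:
    for n,im,p in(("top",T,a),("side",S,b)):
        try: c,A=blob(n,im,p[0],p[1],r,k);print(nm,n,c.round(1),A,ray(n,*c,z).round(4))
        except Exception as e: print(nm,n,e, im[p[1],p[0]])
f=lambda I,x,y:cv2.resize(I[y:y+100,x:x+133],(400,300),interpolation=cv2.INTER_CUBIC)
cv2.imwrite("pics/crop.png",np.hstack([np.vstack([f(T,215,213),f(T,380,180)]),np.vstack([f(S,250,345),f(S,265,125)])]))
E
```

```text
amber top [320.5 279.1] 83 [0.4563 0.1319 0.039 ]
amber side [359.6 286.1] 125 [0.4566 0.1278 0.039 ]
blue top attempt to get argmax of an empty sequence [141  97  78]
blue side [351.4 314.6] 149 [0.4618 0.1865 0.039 ]
green top [296.8 251.5] 65 [0.5199 0.1842 0.039 ]
green side [317.1 307.5] 178 [0.5197 0.1828 0.039 ]
red top [322.5 253.5] 77 [0.5139 0.1261 0.039 ]
red side [326.6 279.5] 143 [0.5144 0.124  0.039 ]
post top [400.4 234.9] 36 [ 0.5465 -0.0459  0.077 ]
post side [325.6 195.2] 110 [ 0.545  -0.0366  0.077 ]
ring top [468.6 228.8] 150 [ 0.5614 -0.2052  0.039 ]
ring side [331.9 147.8] 105 [ 0.5634 -0.2086  0.039 ]
```

View pics/crop.png

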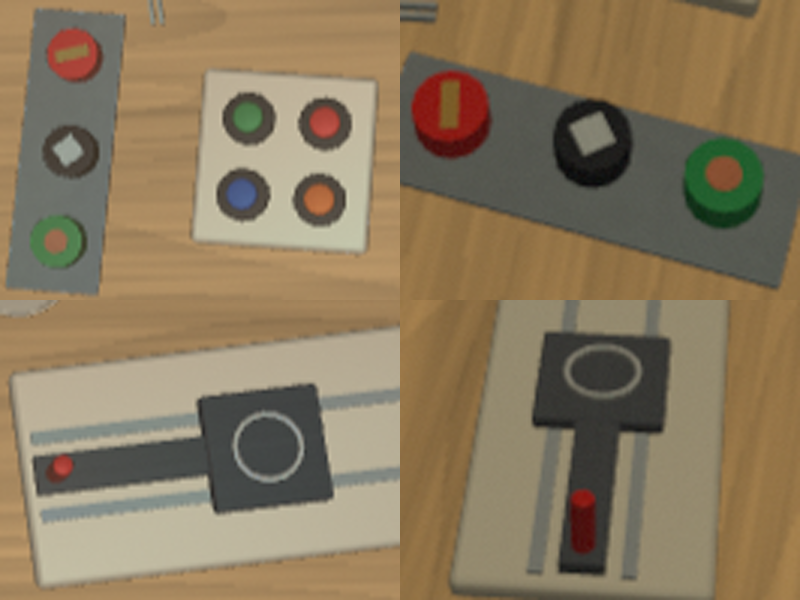

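The crop confirms the choice: the black puck with its bright square is in the middle of the mat, and the ring and post are clear.

```bash
cat >> h.py <<'E'
def go(p,yaw=None):
    """increment (tool axes) from present pose to TCP at p, pointing down, tool x at world angle yaw (mod pi)"""
    s=arm.get_state();R=cv2.Rodrigues(np.array(s["orientation"],float))[0]
    d=R.T@(np.array(p,float)-s["tool_pos"])
    y0=np.arctan2(R[1,0],R[0,0]);y=y0 if yaw is None else yaw
    y=y0+(y-y0+np.pi/2)%np.pi-np.pi/2
    G=np.column_stack([[np.cos(y),np.sin(y),0],[np.sin(y),-np.cos(y),0],[0,0,-1]])
    r=cv2.Rodrigues(R.T@G)[0].ravel()
    print("t",round(s["time"],2),"pos",s["tool_pos"].round(4),"yaw",round(np.degrees(y0),2),"F",s["contact_force"].round(1),"open",round(s["opening"],3),"q",s["q"].round(2));print("inc",d.round(4),r.round(4))
E
python3 -c "
from h import *
go((.27,-.38,.40));go((.43,-.1,.4));go((.46,.15,.35));go((.4987,.321,.26),np.radians(84.8))"
```

```text
t 0.2 pos [ 0.1623 -0.6552  0.4042] yaw -76.09 F [ 0.4 -0.3 -0. ] open 0.999 q [-1.37  0.12  1.44 -0.    1.58 -0.04]
inc [-0.2412 -0.1707  0.0044] [-0.      0.0008 -0.    ]
t 0.2 pos [ 0.1623 -0.6552  0.4042] yaw -76.09 F [ 0.4 -0.3 -0. ] open 0.999 q [-1.37  0.12  1.44 -0.    1.58 -0.04]
inc [-0.4745 -0.3934  0.0046] [-0.      0.0008 -0.    ]
t 0.2 pos [ 0.1623 -0.6552  0.4042] yaw -76.09 F [ 0.4 -0.3 -0. ] open 0.999 q [-1.37  0.12  1.44 -0.    1.58 -0.04]
inc [-0.71   -0.4826  0.0548] [-0.      0.0008 -0.    ]
t 0.2 pos [ 0.1623 -0.6552  0.4042] yaw -76.09 F [ 0.4 -0.3 -0. ] open 0.999 q [-1.37  0.12  1.44 -0.    1.58 -0.04]
inc [-0.8666 -0.5613  0.1449] [1.000e-04 7.000e-04 3.336e-01]
```

Call:
servo_tool(increments=[-0.05,-0.035,0,0,0,0,-0.1,-0.07,0,0,0,0,-0.145,-0.105,0,0,0,0,-0.195,-0.14,0,0,0,0,-0.24,-0.17,0.004,0,0,0], jaw=0.0854, force=30)

```text
time: 0.7
tool_pos: [0.2543, -0.4209, 0.4026]
orientation: [2.474, -1.937, 0.001]
contact_force: [0.3, -0.2, 1.0]
opening: 1.002
```

Call:
servo_tool(increments=[-0.235,-0.22,0,0,0,0.167,-0.235,-0.22,0,0,0,0.167,-0.235,-0.22,0,0,0,0.167,-0.235,-0.22,0,0,0,0.167,-0.235,-0.22,0,0,0,0.167])

```text
time: 1.2
tool_pos: [0.3743, -0.2061, 0.4028]
orientation: [-2.303, 2.136, -0.001]
contact_force: [0.4, -0.8, 0.2]
opening: 0.999
```

```bash
python3 -c "
from h import *
go((.43,-.1,.4));go((.46,.15,.35),np.radians(84.8));go((.4987,.321,.26),np.radians(84.8))"
```

```text
t 1.2 pos [ 0.3743 -0.2061  0.4028] yaw -85.68 F [ 0.4 -0.8  0.2] open 0.999 q [-0.56 -0.45  1.94  0.    1.65  0.93]
inc [-0.1016 -0.0635  0.0028] [-0.0006 -0.0004  0.    ]
t 1.2 pos [ 0.3743 -0.2061  0.4028] yaw -85.68 F [ 0.4 -0.8  0.2] open 0.999 q [-0.56 -0.45  1.94  0.    1.65  0.93]
inc [-0.3487 -0.1122  0.0527] [-0.0007 -0.0004  0.1661]
t 1.2 pos [ 0.3743 -0.2061  0.4028] yaw -85.68 F [ 0.4 -0.8  0.2] open 0.999 q [-0.56 -0.45  1.94  0.    1.65  0.93]
inc [-0.5163 -0.1636  0.1427] [-0.0007 -0.0004  0.1661]
```

Call:
servo_tool(increments=[-0.35,-0.11,0.05,0,0,0.166,-0.35,-0.11,0.05,0,0,0.166,-0.35,-0.11,0.05,0,0,0.166,-0.35,-0.11,0.05,0,0,0.166,-0.35,-0.11,0.05,0,0,0.166])

```text
time: 1.7
tool_pos: [0.4283, 0.0274, 0.3699]
orientation: [-2.119, 2.319, -0.001]
contact_force: [1.3, -0.5, -0.1]
opening: 0.999
```

```bash
python3 -c "
from h import *
go((.4987,.321,.26),np.radians(84.8))"
```

```text
t 1.7 pos [0.4283 0.0274 0.3699] yaw -95.17 F [ 1.3 -0.5 -0.1] open 0.999 q [ 0.   -0.43  1.98 -0.    1.59  1.67]
inc [-0.2987 -0.0436  0.11  ] [-0.001   0.      0.0006]
```

Call:
servo_tool(increments=[-0.3,-0.043,0.11,0,0,0,-0.3,-0.043,0.11,0,0,0,-0.3,-0.043,0.11,0,0,0,-0.3,-0.043,0.11,0,0,0,-0.3,-0.043,0.11,0,0,0])

```text
time: 2.2
tool_pos: [0.4826, 0.2561, 0.284]
orientation: [-2.119, 2.319, -0.0]
contact_force: [1.3, -1.0, 0.8]
opening: 1.005
```

```bash
python3 -c "
from h import *
go((.4987,.321,.26),np.radians(84.8))"
```

```text
t 2.2 pos [0.4826 0.2561 0.284 ] yaw -95.14 F [ 1.3 -1.   0.8] open 1.005 q [ 0.44 -0.11  1.86 -0.    1.38  2.1 ]
inc [-0.066  -0.0102  0.024 ] [-0.0004  0.0001  0.001 ]
```

Call:
servo_tool(increments=[-0.04,-0.006,0.015,0,0,0,-0.04,-0.006,0.015,0,0,0,-0.04,-0.006,0.015,0,0,0])

```text
time: 2.5
tool_pos: [0.4921, 0.2939, 0.2688]
orientation: [2.12, -2.317, -0.0]
contact_force: [0.1, -1.0, -1.3]
opening: 0.999
```

```bash
python3 -c "
from m import *
T=snap('top','t1');S=snap('side','s1')
go((.4987,.321,.184),np.radians(84.8))
f=lambda I,x,y:cv2.resize(I[y:y+100,x:x+133],(400,300),interpolation=cv2.INTER_CUBIC)
cv2.imwrite('pics/c1.png',np.hstack([f(T,175,213),f(S,250,345)]))"
```

```text
t 2.6 pos [0.4922 0.2927 0.2701] yaw -95.19 F [0.2 0.3 0.1] open 1.0 q [ 0.49 -0.04  1.82 -0.    1.36  2.15]
inc [-0.0288 -0.0038  0.0861] [-0.0003  0.0001  0.0002]
```

View pics/c1.png

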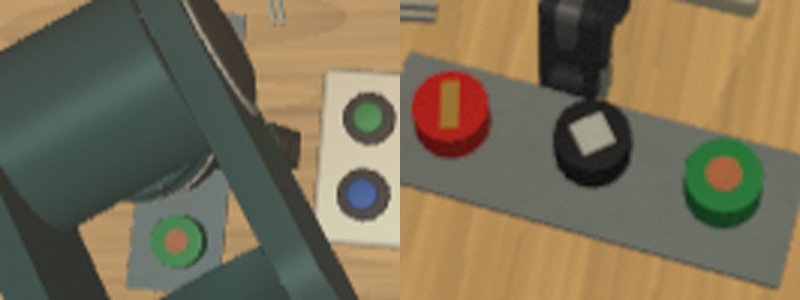

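The arm hides the puck from the top camera. The side crop shows a finger behind the black puck, as expected before centring. I'll move over it and go down.

Call:
servo_tool(increments=[-0.029,-0.004,0.01,0,0,0,-0.029,-0.004,0.03,0,0,0,-0.029,-0.004,0.05,0,0,0,-0.029,-0.004,0.05,0,0,0,-0.029,-0.004,0.05,0,0,0])

```text
time: 3.1
tool_pos: [0.4991, 0.3211, 0.2208]
orientation: [-2.117, 2.32, -0.0]
contact_force: [0.9, -0.6, 0.9]
opening: 0.999
```

```bash
python3 -c "
from m import *
S=snap('side','s2')
go((.4987,.321,.184),np.radians(84.8))
cv2.imwrite('pics/c2.png',cv2.resize(S[330:450,230:390],(640,480),interpolation=cv2.INTER_CUBIC))"
```

```text
t 3.15 pos [0.4992 0.3213 0.2213] yaw -95.22 F [ 0.4 -0.1  0.3] open 0.998 q [ 0.53  0.05  1.82 -0.    1.27  2.19]
inc [0.0004 0.0006 0.0373] [-0.0014  0.001  -0.0003]
```

View pics/c2.png

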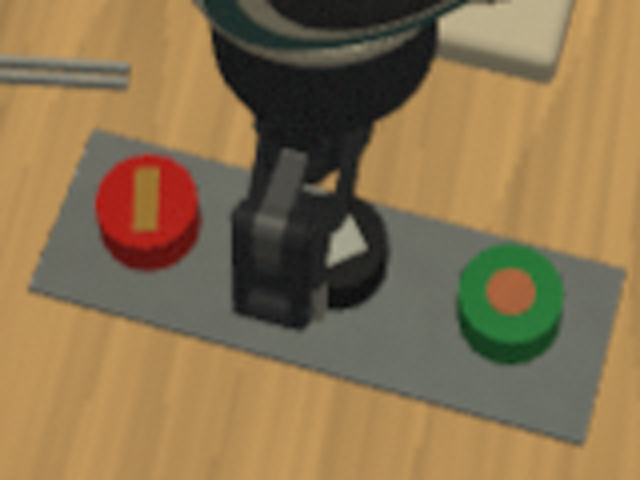

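```bash
python3 -c "
from h import *
for z in(.03,.05,.061,.07): print(z,proj('side',(.4992+.0041,.3213+.045,z)),proj('side',(.4992+.0041,.3213+.057,z)))
print(proj('side',(.4987,.321,.026)))"
```

```text
0.03 (np.float64(304.6720715845932), np.float64(415.9604730581501)) (np.float64(303.01756611304023), np.float64(423.7189186313916))
0.05 (np.float64(304.1920134959516), np.float64(410.3245331610801)) (np.float64(302.50303564656707), np.float64(418.1754991942338))
0.061 (np.float64(303.9204857321545), np.float64(407.1367644444298)) (np.float64(302.21193867522373), np.float64(415.03929499605886))
0.07 (np.float64(303.69422376975086), np.float64(404.48042169910053)) (np.float64(301.96933057317483), np.float64(412.4254974541401))
(np.float64(313.7048119506981), np.float64(389.4893490134108))
```

```bash
python3 -c "
from h import *
for z in(.12,.16,.2): print(z,proj('side',(.4992,.3213,z)))
S=cv2.imread('pics/s2.png')[335:425,270:350]
S=cv2.convertScaleAbs(S,alpha=2.2,beta=10)
cv2.imwrite('pics/c3.png',cv2.resize(S,(640,720)[:2] if 0 else (533,600),interpolation=cv2.INTER_CUBIC))"
```

```text
0.12 (np.float64(311.7783111778478), np.float64(359.9482250523795))
0.16 (np.float64(311.02488542026254), np.float64(345.67848549904903))
0.2 (np.float64(310.21046832365516), np.float64(330.25358166563956))
```

View pics/c3.png

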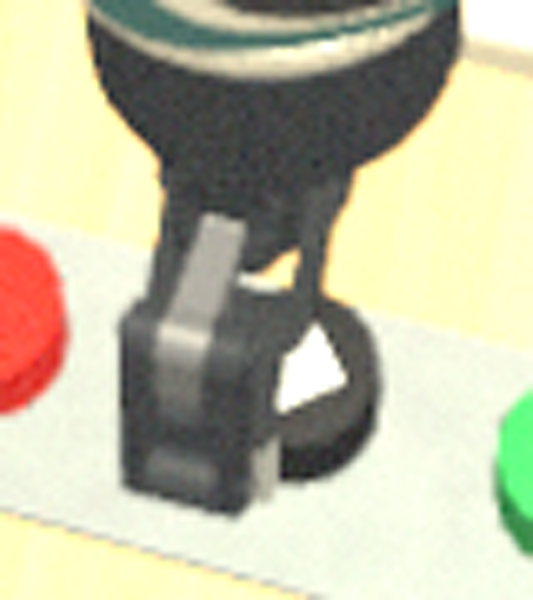

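The gripper axis appears at side column 311, which agrees with the prediction of 311.5 over the puck centre (313.7,389). The fingers straddle the black puck clear of its neighbours. I'll descend.

Call:
servo_tool(increments=[0,0,0.015,0,0,0,0,0,0.03,0,0,0,0,0,0.037,0,0,0,0,0,0.037,0,0,0])

```text
time: 3.55
tool_pos: [0.4985, 0.3216, 0.1809]
orientation: [2.117, -2.318, -0.001]
contact_force: [-1.0, 0.2, 0.8]
opening: 0.999
```

Call:
servo_tool(increments=[0,0,0,0,0,0,0,0,0,0,0,0,0,0,0,0,0,0,0,0,0,0,0,0,0,0,0,0,0,0], jaw=0.03, force=30)

```text
time: 4.05
tool_pos: [0.499, 0.3219, 0.1833]
orientation: [-2.118, 2.319, -0.0]
contact_force: [-1.6, -0.9, 4.5]
opening: 0.455
```

Call:
servo_tool(increments=[0,0,0,0,0,0,0,0,0,0,0,0,0,0,0,0,0,0])

```text
time: 4.35
tool_pos: [0.499, 0.3219, 0.1833]
orientation: [-2.118, 2.319, -0.0]
contact_force: [-1.7, -0.4, 6.0]
opening: 0.452
```

Call:
servo_tool(increments=[0,0,-0.01,0,0,0,0,0,-0.04,0,0,0,0,0,-0.08,0,0,0,0,0,-0.12,0,0,0,0,0,-0.12,0,0,0])

```text
time: 4.85
tool_pos: [0.4995, 0.3222, 0.3095]
orientation: [-2.113, 2.313, -0.003]
contact_force: [0.2, -0.5, -0.3]
opening: 0.455
```

```bash
python3 -c "
from h import *
go((.5624,-.207,.28))"
```

```text
t 4.85 pos [0.4995 0.3222 0.3095] yaw -95.17 F [ 0.2 -0.5 -0.3] open 0.455 q [ 0.53 -0.02  1.74  0.    1.42  2.19]
inc [ 0.5215 -0.1102  0.0277] [-0.0069  0.0049 -0.    ]
```

Call:
servo_tool(increments=[0.52,-0.11,0,0,0,0,0.52,-0.11,0,0,0,0,0.52,-0.11,0,0,0,0,0.52,-0.11,0,0,0,0,0.52,-0.11,0,0,0,0])

```text
time: 5.35
tool_pos: [0.528, 0.0717, 0.3028]
orientation: [-2.119, 2.319, -0.0]
contact_force: [0.9, 0.3, 0.3]
opening: 0.456
```

Call:
servo_tool(increments=[0.28,-0.06,0.01,0,0,0,0.28,-0.06,0.01,0,0,0,0.28,-0.06,0.01,0,0,0,0.28,-0.06,0.01,0,0,0,0.28,-0.06,0.01,0,0,0])

```text
time: 5.85
tool_pos: [0.5582, -0.1766, 0.294]
orientation: [-2.119, 2.319, -0.0]
contact_force: [0.9, 1.0, -0.5]
opening: 0.453
```

```bash
python3 -c "
from h import *
go((.5624,-.207,.28),np.radians(84.8))"
```

```text
t 5.85 pos [ 0.5582 -0.1766  0.294 ] yaw -95.18 F [ 0.9  1.  -0.5] open 0.453 q [-0.35 -0.03  1.77  0.    1.4   1.31]
inc [ 0.0299 -0.007   0.014 ] [-0.0002  0.      0.0004]
```

Call:
servo_tool(increments=[0.03,-0.007,0.02,0,0,0,0.03,-0.007,0.045,0,0,0,0.03,-0.007,0.045,0,0,0,0.03,-0.007,0.045,0,0,0])

```text
time: 6.25
tool_pos: [0.5627, -0.2047, 0.2492]
orientation: [2.119, -2.319, -0.001]
contact_force: [0.2, 0.5, 0.4]
opening: 0.456
```

```bash
python3 -c "
from h import *
go((.5624,-.207,.245),np.radians(84.8))
T=snap('top','t3');S=snap('side','s3')
A=cv2.resize(S[75:195,255:415],(480,600)[:2] if 0 else (400,300),interpolation=cv2.INTER_CUBIC)
B=cv2.resize(S[110:180,290:383],(800,600),interpolation=cv2.INTER_CUBIC)
B=cv2.convertScaleAbs(B,alpha=1.8,beta=10)
cv2.imwrite('pics/c4.png',B);print(proj('side',(.5624,-.207,.039)),proj('side',(.5624,-.207,.088)))"
```

```text
t 6.25 pos [ 0.5627 -0.2047  0.2492] yaw -95.16 F [0.2 0.5 0.4] open 0.456 q [-0.39  0.04  1.78  0.    1.32  1.27]
inc [0.0024 0.0001 0.0042] [0.0008 0.0004 0.0007]
(np.float64(332.23025672295756), np.float64(148.33339871845988)) (np.float64(332.26494029041606), np.float64(129.8325636327919))
```

View pics/c4.png

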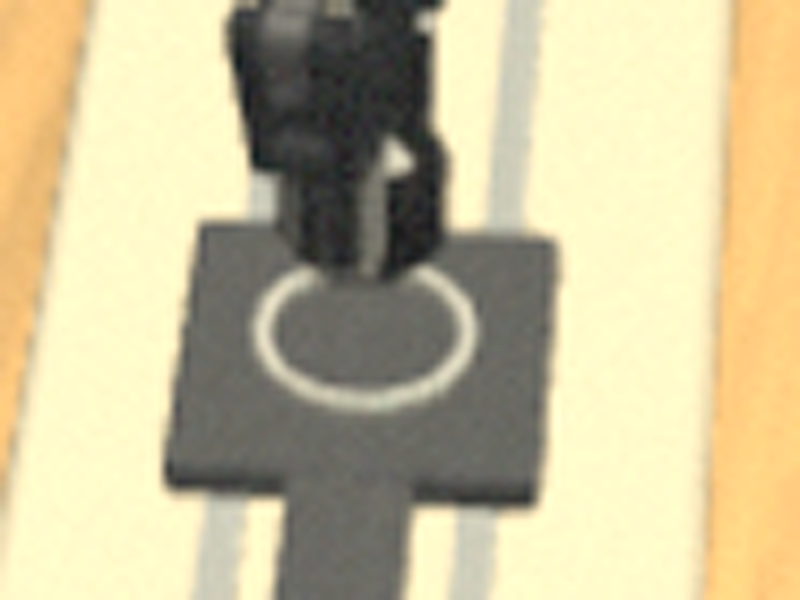

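```bash
python3 -c "
from h import *
for y in(-.209,-.207,-.205,-.203): print(y,'ringfront',round(proj('side',(.5624,y+.027,.039))[1],2),'puckfront',round(proj('side',(.5624,y+.02,.0699))[1],2), 'ringfront-low',round(proj('side',(.5624,y+.027,.034))[1],2))
S=cv2.imread('pics/s3.png')
print(S[136:162,332].mean(1).round(),S[136:162,336].mean(1).round())
print(S[150,312:352].mean(1).round())
print(S[139,316:348].mean(1).round())
"
```

```text
-0.209 ringfront 156.44 puckfront 142.63 ringfront-low 158.26
-0.207 ringfront 157.1 puckfront 143.28 ringfront-low 158.92
-0.205 ringfront 157.75 puckfront 143.94 ringfront-low 159.58
-0.203 ringfront 158.41 puckfront 144.59 ringfront-low 160.23
[52. 48. 52. 49. 55. 59. 45. 45. 53. 54. 55. 54. 53. 51. 51. 53. 51. 52.
 54. 71. 96. 89. 63. 54. 52. 54.] [ 11.  10.  16.  19.  17.  25.  43.  54.  52.  52.  53.  52.  52.  52.
  52.  51.  52.  52.  57.  97. 102.  75.  57.  53.  51.  52.]
[ 52.  52.  53.  53.  52.  52.  53.  73. 109. 103.  60.  53.  52.  56.
  53.  53.  51.  54.  54.  54.  51.  53.  52.  52.  52.  49.  54.  51.
  53.  49.  65.  99. 107.  65.  52.  53.  53.  51.  53.  55.]
[52. 54. 52. 51. 53. 54. 53. 52. 32. 17. 19. 25. 26. 17. 22. 28. 49. 57.
 47. 15. 19. 15. 12. 17. 34. 46. 51. 52. 51. 52. 53. 53.]
```

Call:
servo_tool(increments=[0,0,0.01,0,0,0,0,0,0.02,0,0,0,0,0,0.027,0,0,0,0,0,0.031,0,0,0,0,0,0.0325,0,0,0])

```text
time: 6.85
tool_pos: [0.5627, -0.2049, 0.2157]
orientation: [2.119, -2.319, -0.001]
contact_force: [0.4, -0.4, -0.5]
opening: 0.452
```

Call:
servo_tool(increments=[0,0,0.001,0,0,0,0,0,0.001,0,0,0])

```text
time: 7.05
tool_pos: [0.5628, -0.205, 0.2155]
orientation: [-2.119, 2.319, -0.0]
contact_force: [-0.8, -0.0, -1.1]
opening: 0.455
```

```bash
python3 -c "
from h import *
go((.5625,-.2045,.2133),np.radians(84.8))
S=snap('side','s4')
B=cv2.resize(S[110:180,290:383],(800,600),interpolation=cv2.INTER_CUBIC)
B=cv2.convertScaleAbs(B,alpha=1.8,beta=10)
cv2.imwrite('pics/c5.png',B)"
```

```text
t 7.05 pos [ 0.5628 -0.205   0.2155] yaw -95.17 F [-0.8 -0.  -1.1] open 0.455 q [-0.39  0.07  1.81 -0.    1.26  1.27]
inc [-0.0005  0.0004  0.0022] [-0.0001 -0.      0.0006]
```

View pics/c5.png

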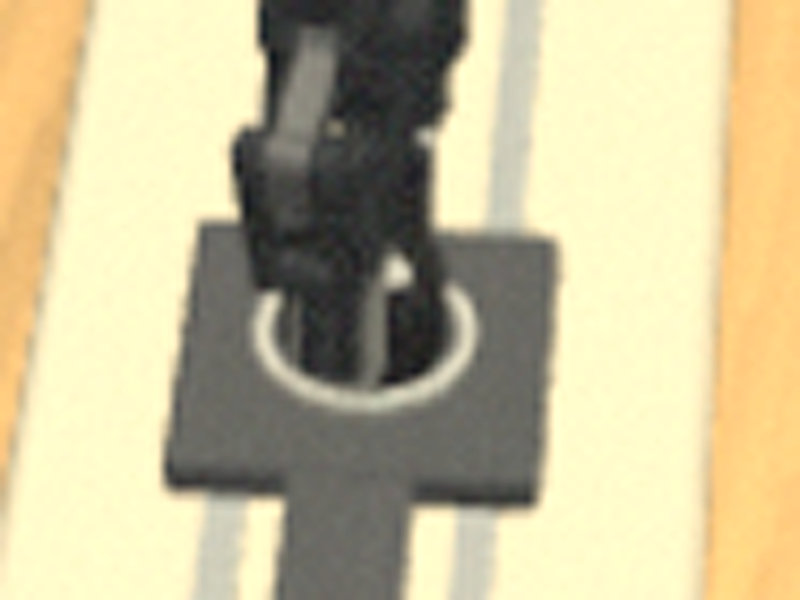

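The puck is inside the ring outline with a gap on its right and front (crop x 278–445, ring inside 272–458), and there's no contact force yet. I'll lower the last 2–3 mm.

Call:
servo_tool(increments=[0,0,0.001,0,0,0,0,0,0.002,0,0,0,0,0,0.002,0,0,0])

```text
time: 7.4
tool_pos: [0.5628, -0.205, 0.2134]
orientation: [-2.119, 2.319, -0.0]
contact_force: [-0.5, 0.3, 0.4]
opening: 0.453
```

Call:
servo_tool(increments=[0,0,0.001,0,0,0,0,0,0.001,0,0,0])

```text
time: 7.6
tool_pos: [0.5628, -0.2051, 0.2133]
orientation: [-2.119, 2.319, -0.001]
contact_force: [-5.4, 1.1, 8.9]
opening: 0.45
```

Contact came at the expected height (0.2133). I'll release and rise.

Call:
servo_tool(increments=[0,0,0,0,0,0,0,0,0,0,0,0,0,0,0,0,0,0,0,0,0,0,0,0,0,0,0,0,0,0], jaw=0.08)

```text
time: 8.1
tool_pos: [0.5628, -0.205, 0.2123]
orientation: [2.119, -2.319, -0.0]
contact_force: [-0.6, 0.3, -0.6]
opening: 0.936
```

Call:
servo_tool(increments=[0,0,-0.01,0,0,0,0,0,-0.04,0,0,0,0,0,-0.08,0,0,0,0,0,-0.1,0,0,0,0,0,-0.1,0,0,0])

```text
time: 8.6
tool_pos: [0.5631, -0.2051, 0.317]
orientation: [-2.117, 2.317, -0.008]
contact_force: [1.1, 0.0, -0.1]
opening: 0.942
```

```bash
python3 -c "
from h import *
S=snap('side','s5');T=snap('top','t5')
B=cv2.resize(S[110:215,280:420],(800,600),interpolation=cv2.INTER_CUBIC)
B=cv2.convertScaleAbs(B,alpha=1.8,beta=10)
cv2.imwrite('pics/c6.png',B)
D0=cv2.imread('pics/side0.png')
# ring axis direction: stage tilt from top: post, ring
n=np.array([.5624,-.207]);
go((.546,-.046,.25))
t=T[225:245,390:410];print(np.c_[[t[i,:,2].astype(int)-t[i,:,1] for i in range(20)]].max())
"
```

```text
t 8.7 pos [ 0.5627 -0.2049  0.3129] yaw -95.17 F [-0.  -0.4  0.6] open 0.936 q [-0.39 -0.01  1.72 -0.    1.43  1.27]
inc [-0.1568  0.031   0.0629] [-0.0008 -0.0003  0.    ]
120
```

View pics/c6.png

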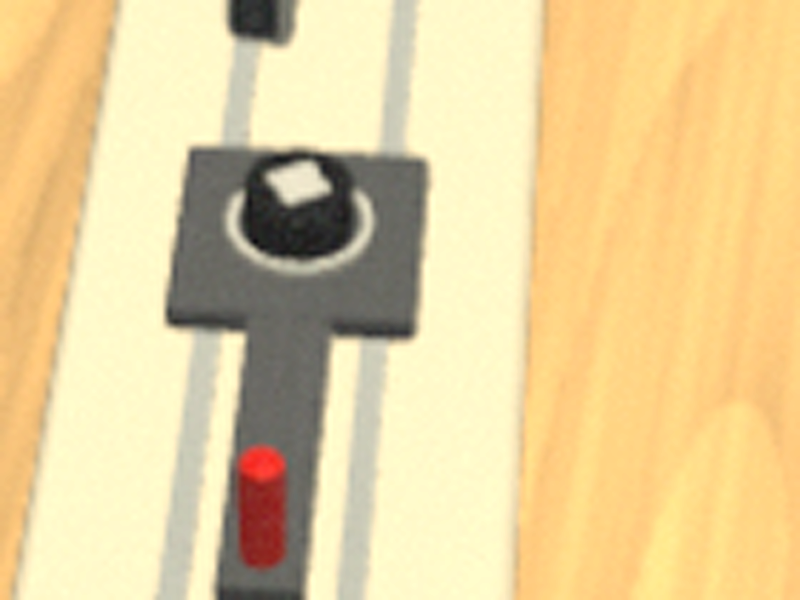

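The puck stands upright in the ring. The post top shows at side (325.9,190.9).

```bash
python3 -c "
from h import *
p=ray('side',325.9,190.9,.077);print(p,ray('top',400.4,234.9,.077))
# base long edges, side crop: left edge & right edge pts at z=.018
e=lambda x,y:ray('side',280+x/5.714,110+y/5.714,.018)[:2]
for a,b in(((122,0),(18,600)),((545,0),(515,600))):
    d=e(*a)-e(*b);print('edge dir',np.degrees(np.arctan2(d[1],d[0])))
for a,b in(((388,206),(557-0,188)),):
    d=ray('top',*b,.018)-ray('top',*a,.018);print(np.degrees(np.arctan2(d[1],d[0])))
go((.5465,-.0455,.28),np.radians(-84))"
```

```text
[ 0.54645795 -0.04747516  0.077     ] [ 0.54641566 -0.0459238   0.077     ]
edge dir -84.46873923075783
edge dir -84.51481952664005
-85.4240047802608
t 8.7 pos [ 0.5627 -0.2049  0.3129] yaw -95.17 F [-0.  -0.4  0.6] open 0.936 q [-0.39 -0.01  1.72 -0.    1.43  1.27]
inc [-0.1573  0.0305  0.0329] [-0.0007 -0.0003 -0.1949]
```

Call:
servo_tool(increments=[-0.05,0.01,0.01,0,0,-0.1,-0.1,0.02,0.02,0,0,-0.188,-0.157,0.0305,0.033,0,0,-0.188,-0.157,0.0305,0.033,0,0,-0.188,-0.157,0.0305,0.033,0,0,-0.188], jaw=0.08)

```text
time: 9.2
tool_pos: [0.5461, -0.0442, 0.2781]
orientation: [2.329, -2.107, -0.003]
contact_force: [0.4, -0.1, -0.4]
opening: 0.935
```

```bash
python3 -c "
from h import *
go((.5470,-.0458,.218),np.radians(-84.4))"
```

```text
t 9.2 pos [ 0.5461 -0.0442  0.2781] yaw -84.26 F [ 0.4 -0.1 -0.4] open 0.935 q [-0.13 -0.1   1.86  0.    1.38  1.34]
inc [ 0.0017 -0.0008  0.0601] [0.002  0.0005 0.0025]
```

Call:
servo_tool(increments=[0.001,-0.001,0.02,0,0,0,0.001,-0.001,0.045,0,0,0,0.001,-0.001,0.06,0,0,0,0.001,-0.001,0.06,0,0,0])

```text
time: 9.6
tool_pos: [0.5472, -0.0476, 0.2172]
orientation: [2.325, -2.11, -0.005]
contact_force: [0.7, -0.0, -0.9]
opening: 0.938
```

Call:
servo_tool(increments=[0,0,0,0,0,0,0,0,0,0,0,0,0,0,0,0,0,0,0,0,0,0,0,0], jaw=0.025, force=20)

```text
time: 10.0
tool_pos: [0.5478, -0.0468, 0.2202]
orientation: [-2.327, 2.11, -0.001]
contact_force: [0.3, 0.0, -0.3]
opening: 0.288
```

```bash
python3 -c "
from h import *
go((.5470,-.0458,.218),np.radians(-84.4))"
```

```text
t 10.0 pos [ 0.5478 -0.0468  0.2202] yaw -84.4 F [ 0.3  0.  -0.3] open 0.288 q [-0.13 -0.04  1.91 -0.    1.27  1.34]
inc [-0.0011  0.0007  0.0022] [-0.0011 -0.0003  0.    ]
```

Call:
servo_tool(increments=[0.004,0,0,0,0,0,0.014,0,0,0,0,0,0.029,0,0,0,0,0,0.044,0,0,0,0,0,0.059,0,0,0,0,0])

```text
time: 10.5
tool_pos: [0.5535, -0.107, 0.2195]
orientation: [-2.327, 2.111, -0.0]
contact_force: [0.9, 3.2, 2.1]
opening: 0.293
```

Call:
servo_tool(increments=[0.015,0,0,0,0,0,0.03,0,0,0,0,0,0.045,0,0,0,0,0,0.06,0,0,0,0,0,0.075,0,0,0,0,0])

```text
time: 11.0
tool_pos: [0.5607, -0.1814, 0.2193]
orientation: [2.327, -2.11, -0.001]
contact_force: [-0.1, 3.4, 2.0]
opening: 0.294
```

Call:
servo_tool(increments=[0.01,0,0,0,0,0,0.02,0,0,0,0,0,0.028,0,0,0,0,0,0.033,0,0,0,0,0,0.038,0,0,0,0,0])

```text
time: 11.5
tool_pos: [0.5644, -0.2178, 0.2192]
orientation: [-2.327, 2.11, 0.003]
contact_force: [-8.6, 42.7, 11.2]
opening: 0.292
```

```bash
python3 -c "
from h import *
go((.5470+.018*.9763,-.0458-.18*.9952,.22),np.radians(-84.4))"
```

```text
t 11.5 pos [ 0.5644 -0.2178  0.2192] yaw -84.39 F [-8.6 42.7 11.2] open 0.292 q [-0.41  0.08  1.79  0.    1.27  1.06]
inc [ 0.0071  0.0005 -0.0008] [0.0006 0.0017 0.0002]
```

Force rose to 43 N with the tool near the expected home position, so the stage is against its stop. I'll ease off, open and lift.

Call:
servo_tool(increments=[-0.005,0,0,0,0,0,-0.005,0,0,0,0,0])

```text
time: 11.7
tool_pos: [0.564, -0.2127, 0.2194]
orientation: [2.328, -2.11, 0.001]
contact_force: [-0.0, 0.1, 0.8]
opening: 0.293
```

```bash
python3 -c "
from h import *
go((.5644,-.2178,.22),np.radians(-84.4))"
```

```text
t 11.7 pos [ 0.564  -0.2127  0.2194] yaw -84.37 F [-0.   0.1  0.8] open 0.293 q [-0.4   0.07  1.8  -0.    1.27  1.07]
inc [ 0.0051  0.0001 -0.0006] [-0.0002 -0.0004  0.0005]
```

Call:
servo_tool(increments=[0,0,-0.015,0,0,0,0,0,-0.05,0,0,0,0,0,-0.08,0,0,0,0,0,-0.08,0,0,0])

```text
time: 12.1
tool_pos: [0.5645, -0.2133, 0.3055]
orientation: [-2.326, 2.109, -0.011]
contact_force: [0.5, -0.5, -0.2]
opening: 0.293
```

```bash
python3 -c "
from m import *
S=snap('side','s6');T=snap('top','t6')
go((.4565,.131,.26))
B=cv2.convertScaleAbs(cv2.resize(S[60:180,260:420],(640,480),interpolation=cv2.INTER_CUBIC),alpha=1.6,beta=10)
cv2.imwrite('pics/c7.png',B)
for d in (0,.17,.174,.18): print(d,proj('side',(.547+.0979*d,-.0458-.9952*d,.077)))
"
```

```text
t 12.2 pos [ 0.564  -0.213   0.3009] yaw -84.39 F [-0.  -1.4 -0.5] open 0.294 q [-0.4   0.01  1.73 -0.    1.41  1.07]
inc [-0.3529  0.0734  0.0403] [-0.0019 -0.0013  0.    ]
0 (np.float64(325.44960111737845), np.float64(191.504634517745))
0.17 (np.float64(332.33104988791996), np.float64(131.47059225276692))
0.174 (np.float64(332.4782693893271), np.float64(130.1862432639979))
0.18 (np.float64(332.69795026008495), np.float64(128.26973830702758))
```

View pics/c7.png

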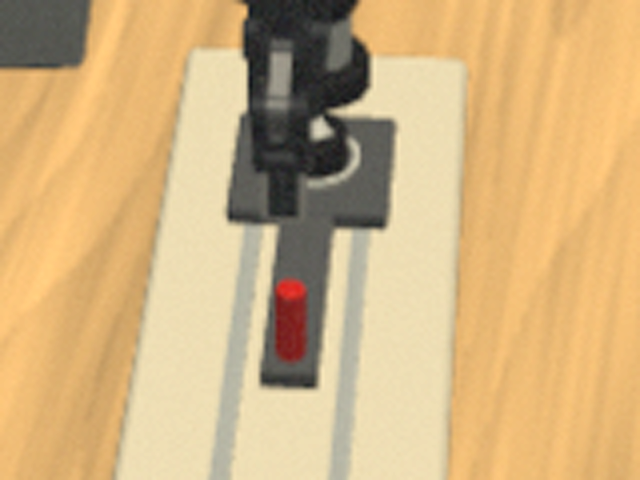

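```bash
python3 -c "
from h import *
def red(f,c):
    I=cv2.imread(f).astype(int);a=I[:,:,2]-I[:,:,1];x=a[120:215,316:342].max(1);w=a[:, 316:342]>50
    r=np.where(x>50)[0]+120;k=np.argwhere(w[120:215]);print(f,r.min(),r.max(),k.mean(0)+[120,316],len(k),x[r.min()-123:r.min()-115],x[r.max()-122:r.max()-116])
red('pics/s5.png',0);red('pics/s6.png',0)
pj=lambda d,z,o=0:[round(float(v),1) for v in proj('side',(.547+.0979*(d-o),-.0458-.9952*(d-o),z))]
for d in(0,.165,.17,.175,.18): print(d,'back top',pj(d,.077,-.008),'front bottom',pj(d,.032,.008),'beam end?',pj(d,.0545))
"
```

```text
pics/s5.png 188 208 [197.76086957 325.23913043] 138 [ 11  10  13  72 109 113 113 111] [60 58 57 29 11 10]
pics/s6.png 130 149 [139.25581395 332.15503876] 129 [ 11  11  29  80 110 113 108  90] [62 60 59 30 11 11]
0 back top [325.8, 188.4] front bottom [325.3, 211.1] beam end? [325.5, 199.9]
0.165 back top [332.4, 130.5] front bottom [331.8, 152.5] beam end? [332.1, 141.6]
0.17 back top [332.6, 128.9] front bottom [332.0, 150.9] beam end? [332.3, 140.0]
0.175 back top [332.8, 127.3] front bottom [332.2, 149.2] beam end? [332.5, 138.4]
0.18 back top [333.0, 125.7] front bottom [332.4, 147.6] beam end? [332.7, 136.8]
```

```bash
python3 -c "
from h import *
a=ray('top',384,205,.018)[:2];b=ray('top',393.3,275,.018)[:2]
u=np.array([.0979,-.9952]);print(a,b,(a+b)/2)
for p in((.547,-.0458),(.5645,-.2178-0)): print('dist from +y end',(np.array(p)-(a+b)/2)@u)
# side: base end edge in side0 corners
a=ray('side',285,218,.018)[:2];b=ray('side',368,223,.018)[:2];print(a,b,(np.array((.547,-.0458))-(a+b)/2)@u)
S=cv2.imread('pics/side0.png');print(S[205:230,326].mean(1).round())
T=cv2.imread('pics/top0.png');print(T[235,378:400].mean(1).round())
"
```

```text
[ 0.62548774 -0.01885628] [ 0.46238622 -0.03384364] [ 0.54393698 -0.02634996]
dist from +y end 0.019656550004804527
dist from +y end 0.19254420000480452
[ 0.62138496 -0.01960438] [ 0.46329805 -0.03442041] 0.01915349215137222
[ 36.  38.  36.  36.  45.  53.  53.  50.  39.  31.  34.  84. 122. 131.
 131. 128. 119. 101.  87.  77.  75.  95. 110. 110. 109.]
[139. 138. 137. 138. 138. 138. 138. 137. 112. 127. 154. 174. 175.  66.
  78.  79.  79.  76.  61.  65.  96. 102.]
```

Image travel (~0.166 m) and tool travel (~0.177 m) disagree a bit, and the stage may not have started at 0. I'll move clear towards the key pad and measure the stage unobstructed.

Call:
servo_tool(increments=[-0.35,0.073,0,0,0,0,-0.35,0.073,0,0,0,0,-0.35,0.073,0,0,0,0,-0.35,0.073,0,0,0,0,-0.35,0.073,0,0,0,0], jaw=0)

```text
time: 12.7
tool_pos: [0.4881, 0.0271, 0.2986]
orientation: [2.326, -2.11, -0.001]
contact_force: [0.9, 0.1, -0.6]
opening: 0.002
```

Call:
servo_tool(increments=[-0.11,0.023,0,0,0,0,-0.11,0.023,0,0,0,0,-0.11,0.023,0,0,0,0,-0.11,0.023,0,0,0,0])

```text
time: 13.1
tool_pos: [0.455, 0.1342, 0.2989]
orientation: [2.33, -2.106, -0.001]
contact_force: [0.8, -0.0, -1.0]
opening: -0.003
```

```bash
python3 -c "
from m import *
S=snap('side','s7');T=snap('top','t7')
go((.4565,.131,.22))
A=cv2.resize(S[60:180,260:420],(400,300),interpolation=cv2.INTER_CUBIC);B=cv2.resize(T[160:310,380:580],(400,300),interpolation=cv2.INTER_CUBIC)
C=cv2.resize(S[230:380,250:450],(400,300),interpolation=cv2.INTER_CUBIC);D=cv2.resize(T[160:310,230:430],(400,300))
cv2.imwrite('pics/c8.png',cv2.convertScaleAbs(np.vstack([np.hstack([A,B]),np.hstack([C,D])]),alpha=1.5,beta=5))
a=T.astype(int);a=a[:,:,2]-a[:,:,1];w=a[215:260,395:500]>45;k=np.argwhere(w);print('top red',k.mean(0)+[215,395] if len(k) else None,len(k))
I=cv2.imread('pics/top0.png').astype(int);a=I[:,:,2]-I[:,:,1];k=np.argwhere(a[225:245,392:410]>45);print(k.mean(0)+[225,392],len(k))
"
```

```text
t 13.2 pos [0.4558 0.1323 0.299 ] yaw -84.37 F [ 0.   0.1 -0.6] open 0.003 q [ 0.23 -0.29  1.99 -0.    1.44  1.7 ]
inc [ 0.0013 -0.0006  0.079 ] [ 0.0007 -0.0005 -0.    ]
top red [226.53623188 474.24637681] 69
[235.         400.41025641] 39
```

View pics/c8.png

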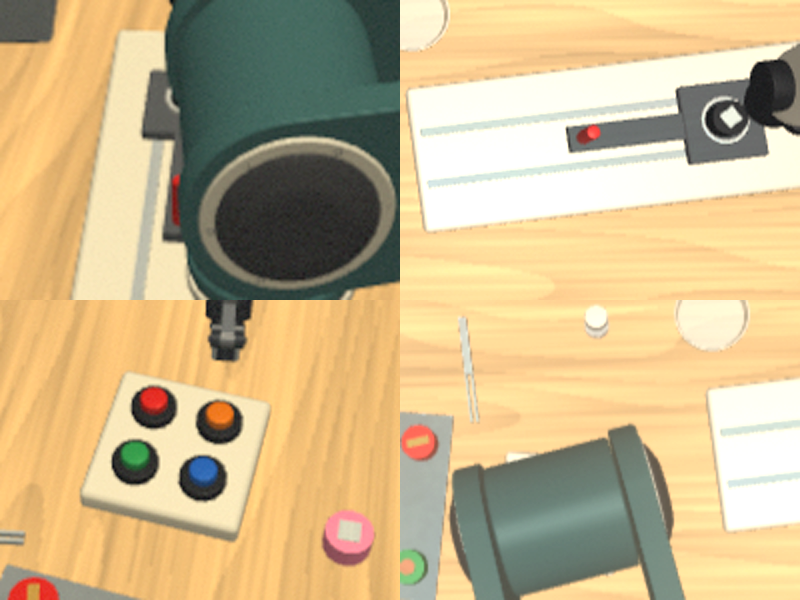

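```bash
python3 -c "
from h import *
T=cv2.imread('pics/t7.png');u=np.array([.0979,-.9952]);e=np.array([.5439,-.0263])
I=cv2.imread('pics/top0.png')
print(T[231,455:472].mean(1).round(),I[238,384:398].mean(1).round())
for f,r,c0,c1 in(('t7',(228,230,232,234),455,475),('top0',(236,238,240),384,400)):
    J=cv2.imread('pics/%s.png'%f).mean(2)
    for v in r:
        l=J[v,c0:c1];i=np.where(l<115)[0][0];x=c0+i-1+(l[i-1]-115)/(l[i-1]-l[i]);p=ray('top',x,v,.032)[:2];print(f,v,round(x,2),p.round(4),'from end',((p-e)@u).round(4))
p=ray('top',542,219.5,.039)[:2];print('nest',p,(p-e)@u)
p=ray('top',477.5,225.5,.077)[:2];print('post',p,(p-e)@u)
p=ray('top',468.6,228.8,.039)[:2];print('nest0',p,(p-e)@u)
"
```

```text
[186. 185. 185. 185. 185. 185. 185. 185. 161.  40.  69.  73.  72.  72.
  65.  58.  58.] [132. 133. 122. 109. 144. 165. 176. 109.  79.  78.  78.  67.  60.  62.]
t7 228 462.94 [ 0.5645 -0.1944] from end 0.1693
t7 230 463.12 [ 0.5599 -0.1945] from end 0.169
t7 232 463.49 [ 0.5553 -0.1951] from end 0.1691
t7 234 463.74 [ 0.5507 -0.1954] from end 0.1689
top0 236 385.85 [ 0.5508 -0.0189] from end -0.0067
top0 238 386.52 [ 0.5462 -0.0202] from end -0.0058
top0 240 386.56 [ 0.5416 -0.0201] from end -0.0064
nest [ 0.5780322  -0.37078161] 0.3461696376271524
post [ 0.56260086 -0.21423377] 0.18886250110295258
nest0 [ 0.56129918 -0.20511036] 0.17965544875569434
```

```bash
python3 -c "
from h import *
go((.5605,-.180,.299),np.radians(-84.4))"
```

```text
t 13.2 pos [0.4558 0.1323 0.299 ] yaw -84.37 F [ 0.   0.1 -0.6] open 0.003 q [ 0.23 -0.29  1.99 -0.    1.44  1.7 ]
inc [ 3.211e-01 -7.360e-02  1.000e-04] [ 0.0007 -0.0005  0.0005]
```

Call:
servo_tool(increments=[0.321,-0.0735,0,0,0,0,0.321,-0.0735,0,0,0,0,0.321,-0.0735,0,0,0,0,0.321,-0.0735,0,0,0,0,0.321,-0.0735,0,0,0,0])

```text
time: 13.7
tool_pos: [0.5349, -0.1084, 0.2992]
orientation: [2.325, -2.113, 0.0]
contact_force: [0.4, 1.1, 0.4]
opening: -0.0
```

```bash
python3 -c "
from h import *
go((.5605,-.180,.222),np.radians(-84.4))"
```

```text
t 13.7 pos [ 0.5349 -0.1084  0.2992] yaw -84.53 F [0.4 1.1 0.4] open -0.0 q [-0.25 -0.12  1.85 -0.    1.41  1.23]
inc [ 0.0737 -0.0186  0.0772] [ 0.0002 -0.0002 -0.0023]
```

Call:
servo_tool(increments=[0.04,-0.01,0,0,0,0,0.074,-0.0185,0,0,0,0,0.074,-0.0185,0.03,0,0,0,0.074,-0.0185,0.077,0,0,0,0.074,-0.0185,0.077,0,0,0])

```text
time: 14.2
tool_pos: [0.5586, -0.1777, 0.2162]
orientation: [2.322, -2.111, -0.014]
contact_force: [-0.1, 0.5, 0.1]
opening: -0.006
```

Call:
servo_tool(increments=[0.002,0,0,0,0,0,0.004,0,0,0,0,0,0.006,0,0,0,0,0])

```text
time: 14.5
tool_pos: [0.5616, -0.1826, 0.2249]
orientation: [-2.326, 2.11, -0.005]
contact_force: [0.1, 0.2, 0.6]
opening: -0.0
```

Call:
servo_tool(increments=[0.002,0,0,0,0,0,0.003,0,0,0,0,0])

```text
time: 14.7
tool_pos: [0.5616, -0.1852, 0.2234]
orientation: [-2.327, 2.11, -0.002]
contact_force: [-0.2, -0.6, 0.2]
opening: -0.001
```

Call:
servo_tool(increments=[0.002,0,0,0,0,0,0.002,0,0,0,0,0])

```text
time: 14.9
tool_pos: [0.5617, -0.1871, 0.2226]
orientation: [-2.327, 2.11, -0.0]
contact_force: [0.8, -0.3, 0.2]
opening: 0.001
```

Call:
servo_tool(increments=[0.002,0,0,0,0,0,0.004,0,0,0,0,0,0.004,0,0,0,0,0])

```text
time: 15.2
tool_pos: [0.5621, -0.1909, 0.2223]
orientation: [-2.327, 2.11, 0.002]
contact_force: [-1.1, 4.1, 1.4]
opening: 0.001
```

Call:
servo_tool(increments=[0.001,0,0,0,0,0,0.002,0,0,0,0,0])

```text
time: 15.4
tool_pos: [0.5622, -0.1918, 0.2223]
orientation: [-2.326, 2.108, 0.005]
contact_force: [-4.5, 24.1, 6.5]
opening: -0.001
```

Call:
servo_tool(increments=[0.001,0,0,0,0,0,0.001,0,0,0,0,0])

```text
time: 15.6
tool_pos: [0.5623, -0.1921, 0.2223]
orientation: [-2.326, 2.107, 0.008]
contact_force: [-4.8, 26.5, 8.2]
opening: -0.003
```

The force rises steeply right at contact, from 4 N to 24 N within 1 mm. The stage is hard against its stop, so it's home. Backing off and going to amber.

Call:
servo_tool(increments=[-0.01,0,0,0,0,0,-0.02,0,-0.02,0,0,0,-0.03,0,-0.06,0,0,0,-0.05,0,-0.08,0,0,0,-0.09,0.01,-0.08,0,0,0])

```text
time: 16.1
tool_pos: [0.5444, -0.1059, 0.3059]
orientation: [-2.324, 2.111, -0.007]
contact_force: [1.1, 1.2, -0.9]
opening: -0.0
```

```bash
python3 -c "
from h import *
go((.4565,.131,.25),np.radians(-84.4))"
```

```text
t 16.1 pos [ 0.5444 -0.1059  0.3059] yaw -84.5 F [ 1.1  1.2 -0.9] open -0.0 q [-0.24 -0.1   1.82 -0.    1.42  1.24]
inc [-0.2444  0.065   0.0551] [-0.0047 -0.0021 -0.0018]
```

Call:
servo_tool(increments=[-0.245,0.065,0.05,0,0,0,-0.245,0.065,0.05,0,0,0,-0.245,0.065,0.05,0,0,0,-0.245,0.065,0.05,0,0,0,-0.245,0.065,0.05,0,0,0])

```text
time: 16.6
tool_pos: [0.4567, 0.1259, 0.2539]
orientation: [-2.326, 2.11, -0.001]
contact_force: [0.9, 0.1, 0.2]
opening: 0.0
```

Call:
servo_tool(increments=[0,0,0,0,0,0,0,0,0,0,0,0])

```text
time: 16.8
tool_pos: [0.4575, 0.1253, 0.254]
orientation: [2.33, -2.107, 0.001]
contact_force: [0.9, -0.8, -0.5]
opening: -0.002
```

```bash
python3 -c "
from h import *
go((.4565,.131,.2165),np.radians(-84.4))"
```

```text
t 16.8 pos [0.4575 0.1253 0.254 ] yaw -84.25 F [ 0.9 -0.8 -0.5] open -0.002 q [ 0.21 -0.25  2.04 -0.    1.35  1.68]
inc [-0.0058  0.0004  0.0375] [-0.0002 -0.0003  0.0027]
```

Call:
servo_tool(increments=[-0.006,0,0.01,0,0,0,-0.006,0,0.028,0,0,0,-0.006,0,0.0375,0,0,0,-0.006,0,0.0375,0,0,0])

```text
time: 17.2
tool_pos: [0.4573, 0.1296, 0.2151]
orientation: [2.324, -2.111, -0.002]
contact_force: [-1.7, -0.9, 2.3]
opening: -0.001
```

Call:
servo_tool(increments=[0,0,0.004,0,0,0,0,0,0.006,0,0,0,0,0,0.0075,0,0,0,0,0,0.0075,0,0,0])

```text
time: 17.6
tool_pos: [0.4577, 0.1301, 0.2111]
orientation: [-2.327, 2.11, -0.002]
contact_force: [-10.0, -6.9, 22.7]
opening: 0.003
```

Amber has bottomed: the force went well past 4 N. I'll release it and go to blue.

Call:
servo_tool(increments=[0,0,-0.01,0,0,0,0,0,-0.03,0,0,0,0,0,-0.03,0,0,0])

```text
time: 17.9
tool_pos: [0.4579, 0.1305, 0.2417]
orientation: [-2.325, 2.108, -0.003]
contact_force: [-0.5, -0.6, 1.1]
opening: 0.001
```

```bash
python3 -c "
from h import *
T=vision.snapshot('top');I=cv2.imread('pics/t7.png');print(np.abs(T[200:260,440:580].astype(int)-I[200:260,440:580]).max())
go((.4618,.1885,.235),np.radians(-84.4))"
```

```text
7
t 17.95 pos [0.4576 0.1304 0.2403] yaw -84.41 F [ 0.2  0.2 -0.5] open -0.001 q [ 0.22 -0.24  2.05  0.    1.33  1.7 ]
inc [-0.0574 -0.0098  0.0053] [-0.0025  0.0004 -0.0001]
```

Call:
servo_tool(increments=[-0.03,-0.005,0,0,0,0,-0.0575,-0.01,0,0,0,0,-0.0575,-0.01,0,0,0,0,-0.0575,-0.01,0.012,0,0,0,-0.0575,-0.01,0.018,0,0,0])

```text
time: 18.45
tool_pos: [0.4612, 0.188, 0.2191]
orientation: [2.326, -2.109, -0.001]
contact_force: [-0.4, 0.3, -0.1]
opening: 0.0
```

Call:
servo_tool(increments=[0,0,0.006,0,0,0,0,0,0.0095,0,0,0,0,0,0.0105,0,0,0,0,0,0.0105,0,0,0])

```text
time: 18.85
tool_pos: [0.4616, 0.1881, 0.2112]
orientation: [2.326, -2.11, -0.0]
contact_force: [-10.7, -5.5, 13.0]
opening: -0.001
```

Call:
servo_tool(increments=[0,0,-0.01,0,0,0,0,0,-0.03,0,0,0,0,0,-0.03,0,0,0])

```text
time: 19.15
tool_pos: [0.4622, 0.1885, 0.243]
orientation: [-2.324, 2.109, -0.003]
contact_force: [0.1, -0.6, -0.2]
opening: 0.003
```

```bash
python3 -c "
from h import *
go((.5198,.1835,.235),np.radians(-84.4))"
```

```text
t 19.15 pos [0.4622 0.1885 0.243 ] yaw -84.43 F [ 0.1 -0.6 -0.2] open 0.003 q [ 0.34 -0.18  2.    0.    1.32  1.81]
inc [ 0.0106 -0.0568  0.0082] [-0.0035  0.0009 -0.0005]
```

Call:
servo_tool(increments=[0.005,-0.03,0,0,0,0,0.0105,-0.057,0,0,0,0,0.0105,-0.057,0,0,0,0,0.0105,-0.057,0.012,0,0,0,0.0105,-0.057,0.02,0,0,0])

```text
time: 19.65
tool_pos: [0.5186, 0.1835, 0.2188]
orientation: [2.326, -2.11, -0.001]
contact_force: [0.4, 0.7, -0.6]
opening: 0.001
```

Call:
servo_tool(increments=[0,0,0.006,0,0,0,0,0,0.009,0,0,0,0,0,0.01,0,0,0,0,0,0.01,0,0,0])

```text
time: 20.05
tool_pos: [0.5189, 0.1838, 0.2113]
orientation: [2.327, -2.109, -0.001]
contact_force: [-8.4, -3.1, 11.2]
opening: 0.004
```

Green has bottomed too. I'll lift clear and check.

Call:
servo_tool(increments=[0,0,-0.01,0,0,0,0,0,-0.04,0,0,0,0,0,-0.08,0,0,0,0,0,-0.1,0,0,0,0,0,-0.1,0,0,0])

```text
time: 20.55
tool_pos: [0.5195, 0.1839, 0.3144]
orientation: [-2.324, 2.107, -0.004]
contact_force: [0.4, -0.1, -0.3]
opening: -0.001
```

```bash
python3 -c "
from h import *
T=snap('top','t9');S=snap('side','s9');s=arm.get_state();print(s['time'],s['contact_force'].round(1),s['tool_pos'])
I=cv2.imread('pics/t7.png');print('stage diff',np.abs(T[200:260,440:580].astype(int)-I[200:260,440:580]).max())
cv2.imwrite('pics/c9.png',cv2.convertScaleAbs(np.hstack([cv2.resize(S[230:430,120:400],(420,300)),cv2.resize(T[150:320,390:600],(370,300))]),alpha=1.4))"
```

```text
20.65 [ 0.6 -0.1 -0.4] [0.51912878 0.1837534  0.31062503]
stage diff 8
```

View pics/c9.png

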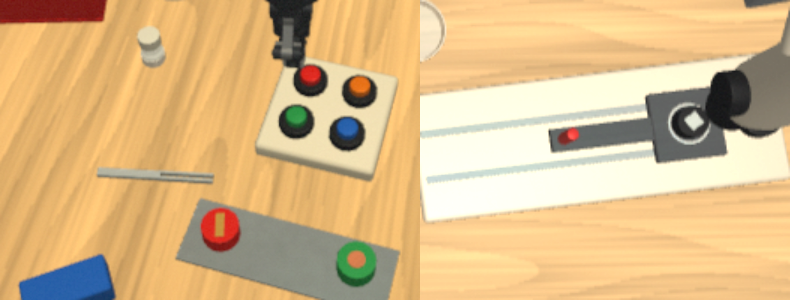

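The keys are up, the puck is in the ring, the stage hasn't moved and the bystanders are in place.

```bash
python3 -c "
from plant import order
print(order.job_done())"
```

```text
the job is handed in; nothing more can be done
None
```

I did the whole job and handed it in at about 21 s of the 61 s allowed. The hand-in gave no verdict.

- **Puck:** I gripped the black puck with the bright square, lowered it into the ring until it touched at the expected height, and let go. The last picture shows it upright in the ring.
- **Stage:** I slid it by the red post until it hit its stop. My position estimates disagreed: 0.166 m of travel from the images against 0.177 m from the tool. The images also suggest the stage started about 0.01 m along, which puts it near 0.176 m, close to the 0.174 m limit. So I pushed the post again, and the force jumped from 4 to 24 N within about 1 mm. I took that as fully home.
- **Force on the post:** the first push peaked at about 43 N, through the fingers. That is over the 40 N limit on the arm and gripper body, which I took not to cover the fingers.
- **Keys:** I pressed amber, blue and green in that order, rising clear after each one. The force reached 11–23 N, against the 4 N that puts a key fully down. I could not see the key travel itself. I never pressed the red key.
- **Final check:** all keys looked up, and the stage picture had not changed since before the keys were pressed. The other two pucks on the mat, the vial, the tweezers and the slide box looked undisturbed. The dish was mostly outside that last crop. The gripper was clear of everything, with the contact force near zero.

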